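Clear the lockout and press a vial stopper home

TASK

Bring the small bench press back into use and close the vial that stands in it: lift the red lockout tag up and off its hook, put it in the white bin, and let go of it. Then pull the press's sprung lever down until you feel the stopper go fully home and the lever bear firmly against it, hold that for a full second without straining (the glass cracks under much more), and ease the lever slowly all the way back up to its rest, without letting it fly back. Work the stopper only through the lever, and leave the vial in its nest and the other things on the bench where they are.

Things in the scene. Friction and masses are not known exactly. Their poses are not given: they have to be found in the camera images.
- press: White bench press, fixed. Origin: underside, below the nest's centre; own x away from the robot. Base 170 x 210 x 16 mm. Column at own y 60 to 105 mm, top at 230 mm; head at own y -40 to 85, z 155 to 217 mm. Lever on the -y side, tag hook on the +y side. The ram's sprung blue nose (28 mm dia.) comes down 40 mm per rad of lever; its height is set differently each time (+-5 mm, not reported).
- lever (a joint): Press lever, rad: 0 = up at rest on its stop, held by its spring (it flies back if let go); grows as the grip is pulled down toward the robot, to 1.2. At 0 the arm rises 0.70 rad above level toward the press's own -x; level at 0.70. Free pull 2 to 4 N at the grip; 3 to 4 N more while the stopper slides in (between 0.4 and 0.95 rad); at least 8 N more than free once it is home.
- lever_hinge (a point): Point on the lever's hinge axis in the plane of the grip's middle, 185 mm above the bench; the axis runs along the press's own y.
- lever_grip (a point): Middle of the lever's black grip: a bar 16 mm in diameter, 96 mm long along the press's y, 160 mm from lever_hinge. Moves with the lever.
- vial: Amber glass vial, 41 mm dia., 73 mm high, upright in the shallow nest. Origin: centre of its underside; z up.
- stopper: Grey stopper in the vial's mouth, 25 mm dia., flange 6 mm thick, sliding stiffly (14 N) down the vial's axis. Origin: centre of the flange's underside, 73.5 mm above the vial's origin when home, 4 to 9 mm more at the start. Once home, the press nose's spring gives 6 mm more (32 to 46 N on the stopper), then all is rigid; the glass cracks at 80 N (about 23 N at the grip).
- stopper_top (a point): Centre of the stopper's top face: 79.5 mm above the vial's origin when home.
- nest (a point): Centre of the nest floor on the press's base, 16 mm above the bench; its collar (inner dia. 44 mm) is 6 mm high.
- tag: Red lockout tag, a rigid plate 50 mm wide (own x), 8 mm thick (own y), 130 mm high (own z, up while hanging), 50 g. Origin: centre of its lower edge. Window 26 mm wide, from 40 to 80 mm up, through which the hook passes; above 90 mm a grip tab 30 mm wide.
- tag_grip (a point): Point in the tag's grip tab, 114 mm above its lower edge (tab: 30 mm along the tag's x, 8 mm along y; its top is 16 mm higher).
- tag_mid (a point): Middle of the tag's window, 60 mm above its lower edge.
- hook (a point): Top of the tag hook's bar (8 mm dia.), where the tag hangs, 154 mm above the bench. The bar comes out of the column along the press's own +y; 30 mm beyond this point it ends in a tip turned up by 10 mm.
- bin: White open bin, fixed, 160 (own x) x 120 (own y) x 60 mm high, walls 4 mm. Origin: centre of its underside.
- rack: Blue tube rack, 100 x 200 x 50 mm, a bystander. Origin: centre of its underside.
- tipbox: Yellow tip box, 89 x 129 x 72 mm, a bystander. Origin: centre of its underside.
- bottle: White bottle with a blue cap, 60 mm dia., 130 mm high, a bystander. Origin: centre of its underside.
Not all that is in view belongs to the job. What is shaped like the bin but turquoise is not meant.

How it is judged:
By the outcome, as a careful person would: the job done as asked, in the order asked, and still so for the second after the job is handed in, with the robot touching nothing.
It also fails if it takes over 72 s, if anything falls off the work surface, if the arm or the gripper's body presses on something with over 40 N, if the wrist force passes 120 N, or if a joint passes its speed limit or range.

ROBOT

A 7-joint arm with a two-finger parallel gripper is mounted at the origin on the work surface. World frame = base frame: x ahead of the robot, y to its left, z up, the work surface at z = 0. Lengths are in mm, angles in rad, forces in N, time in s.
With the tool pointing down it reaches from about 400 to 900 mm from the base axis. Payload 5.6 kg.
Tool frame: the origin (TCP) lies midway between the tips of the shut fingers; the grasp point (between the pads) lies 19 mm behind it; z points along the fingers, y is the line along which they close (so a half turn about z gives the same grasp; the last joint's range is limited). The gripper opens to 92 mm and grips with 3 to 60 N. Pads are 20 mm wide; open, the fingers measure 128 mm over their backs; the gripper's body (75 mm by 189 mm) begins 69 mm behind the grasp point.
Start: joints at [-1.336, 0.468, -0.012, 1.603, 0.006, 1.071, -0.056], TCP at [178.298, 625.075, 214.592] pointing down, gripper open.
Joint ranges: [-2.53, 2.53], [-0.31, 2.02], [-1.57, 1.55], [0.28, 2.44], [-1.29, 4.43], [0.15, 1.84], [-2.92, 2.92]. Speed limits (rad/s): [2.57, 2.57, 3.14, 3.14, 3.14, 3.14, 3.14].

INTERFACE

Orientations are given as a rotation vector (axis times angle).
In Python, from cell import robot, grip, kin, viewer gives the robot as it stands. Calls block until the motion is done:
- robot.movep(position, orientation): joint-space move of the TCP to a pose.
- robot.servo_line(position, feed=150, rotation=None): straight line of the TCP; rotation=None keeps the orientation; feed is the mean speed in mm/s.
- robot.goto_joints(angles): joint-space move.
- grip(opening, newtons=None): opening from 0.0 (shut) to 1.0 (fully open); newtons is the grip in N (None keeps the last); returns when the fingers have stopped.
- robot.hold(seconds).
- kin.ik(position, orientation): joint angles nearest the present ones, or None.
- robot.observe(): the state.
- viewer.read_camera(name): name is "scene" or "top"; returns the picture (400x640x3 uint8, red, green, blue); there is no depth.
- viewer.camera_info(name): a dict with "camera_matrix" (3x3 intrinsics, pixels), "R" (3x3) and "t" (3): a world point X has camera coordinates R X + t. Camera axes: x right, y down, z forward; pixel columns grow to the right and rows downward; lengths in mm; the calibration is good to about 2 mm. A picture is of the moment at which its call begins. camera_info takes no time and is no camera call.
A pose or a line that the arm cannot do raises robot.IKError and nothing moves.
- robot.job_done(): hands the job in; it is judged then, once.
Trained networks look in the newest picture that a camera, given by its name, has taken for a name from the list of things; names that differ only in an ending like _2 or _b are one class to them, and where a whole thing is asked for, a point or a joint stands for the part that bears it (a point fixed in the world has none). Each returns a list of dicts, best first, with "confidence" (0 to 1); they miss things now and then, are a little off and sometimes report something else, mostly with a low value. They report only what shows in the picture. A call takes as long as a camera call. They do not tell look-alikes from the thing itself.
- viewer.silhouettes(name, camera): "mask" (400x640 bool, what is visible of it).
- viewer.pinpoint(name, camera): "at" ([x, y, z] in mm, in the coordinates of the camera as it stood for that picture, good to about 4 mm: a listed point, or the origin of a listed thing).
The state is a dict: "t": time; "joints": joint angles; "joint_velocities": joint speeds; "joint_torque": joint torques, N m; "tcp_pos": TCP position; "tcp_rot": TCP orientation; "contact_force": force on the tool from outside, world axes, zero at the start; "wrist_torque": the same for the moment, N m; "grip_width": opening from 0.0 (shut) to 1.0 (fully open); "grip_force": force on a finger pad.
Only numpy, scipy, OpenCV 4.12 (cv2) and the standard library are available. Lean on these libraries where they do the work, as an engineer would, in place of code of your own. Each camera call takes 0.05 s, during which the arm holds its last target. There are 200 camera calls.

## Working session

There is one attempt and no reset: what is moved stays moved. The work goes in short steps, each a Python script; the robot and the scene stay as the last script left them, time stands still between calls to the robot, and variables do not carry over. Pictures are saved under pics/ and viewed, at most 10 in all, crops included, and the job is handed in when it is done.

```bash
ls; mkdir -p pics; cat > h.py <<'E'
import numpy as np, cv2
from cell import robot, grip, kin, viewer
def cam(n):
    c=viewer.camera_info(n); return np.array(c["camera_matrix"]),np.array(c["R"]),np.array(c["t"])
def pin(name,c,k=2):
    K,R,t=cam(c); out=[]
    for d in viewer.pinpoint(name,c)[:k]:
        X=np.array(d["at"]); p=K@X
        out.append((R.T@(X-t),p[:2]/p[2],d["confidence"]))
    return out
def proj(X,c):
    K,R,t=cam(c); p=K@(R@np.array(X,float)+t); return p[:2]/p[2]
def tri(p1,c1,p2,c2):
    P=[K@np.c_[R,t] for K,R,t in (cam(c1),cam(c2))]
    X=cv2.triangulatePoints(P[0],P[1],np.array(p1,float),np.array(p2,float))[:,0]; return X[:3]/X[3]
def shot(c,f):
    im=viewer.read_camera(c); cv2.imwrite(f"pics/{f}.png",im[:,:,::-1]); return im
E
python3 - <<'E'
from h import *
np.set_printoptions(precision=1,suppress=True)
a=shot("scene","a");b=shot("top","b")
cv2.imwrite("pics/ab.png",cv2.resize(np.vstack([a,b])[:,:,::-1],None,fx=.75,fy=.75))
for c in("scene","top"):
    K,R,t=cam(c);print(c,K[0,0],-R.T@t,R[2])
for n in["press","lever_hinge","lever_grip","vial","stopper","stopper_top","nest","tag","tag_grip","tag_mid","hook","bin","rack","tipbox","bottle"]:
    for c in("scene","top"):
        print(n,c,*[(x,p,round(q,2)) for x,p,q in pin(n,c,3)])
E
```

```text
pics
scene 387.69992885973915 [1241.6 -150.3  968.4] [-0.7  0.2 -0.7]
top 388.3361719419736 [ 467.3   34.4 1550.3] [ 0.1  0.  -1. ]
press scene (array([633.7, -83.6,   4.6]), array([287.4, 267.8]), 0.84)
press top (array([630.8, -84.7,   2.2]), array([356.9, 184.2]), 0.95)
lever_hinge scene
lever_hinge top
lever_grip scene (array([ 495.3, -192.4,  288.6]), array([225.9, 172. ]), 0.97) (array([652.5,  54.3, 154.1]), array([336.3, 230.7]), 0.27)
lever_grip top (array([ 493.6, -187.2,  290.2]), array([395.7, 216.7]), 0.6)
vial scene (array([631.7, -81.6,  16.6]), array([287.6, 264.8]), 0.72)
vial top (array([ 512.8, -410.4,   -3.6]), array([438.7, 213.2]), 0.15)
stopper scene (array([626.4, -76.5, 102.5]), array([286.9, 245.5]), 0.47)
stopper top
stopper_top scene (array([635.9, -81.7, 103.4]), array([285.7, 248.5]), 0.45) (array([650.6,  51.4, 194. ]), array([335.4, 220.8]), 0.33)
stopper_top top (array([472.2, 314. ,   1.7]), array([257.3, 224.4]), 0.61)
nest scene (array([634.3, -81.3,  13.4]), array([288. , 266.1]), 0.9) (array([632.3, -80.1,  95.9]), array([286.2, 248.9]), 0.17)
ne
[... 935 characters left out ...]
99.5]), 0.59) (array([357. , 111.1,   2.3]), array([325.4, 188.2]), 0.58)
bin top (array([364.2, 107.1,   2.3]), array([309.3, 251.4]), 0.8) (array([474.7, 309.3,   6.1]), array([258.2, 223.8]), 0.71) (array([537.8, 519. ,  -0.8]), array([206.3, 208.3]), 0.66)
rack scene (array([ 508.8, -413.8,    1. ]), array([168.8, 259.8]), 0.79)
rack top (array([ 511.6, -414.5,   -0.4]), array([439.9, 213.5]), 0.92)
tipbox scene (array([696.4, 274.6,   4.4]), array([411. , 256.8]), 0.98)
tipbox top (array([695.5, 272.6,  -1. ]), array([267.9, 168.8]), 0.89)
bottle scene (array([ 717.7, -304.1,    1.7]), array([212.7, 314.5]), 0.92)
bottle top (array([ 713.9, -304.5,    1.4]), array([411.5, 163.2]), 0.58)
```

View pics/ab.png

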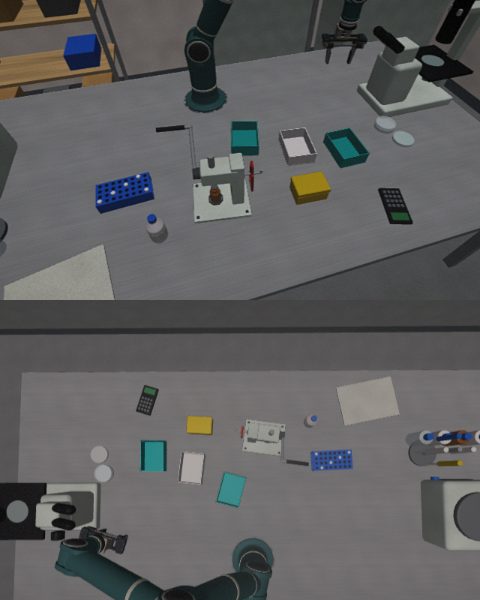

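The pictures show the press at scene (287,265) / top (357,183), with the tag at scene (335,235). Three things could be taken for the bin: turquoise at scene (325,185), white at (396,195), turquoise at (460,195). I choose the white one, at about (474,312). Other red or tag-like objects: none. Next come the yaws and one close crop.

```bash
python3 - <<'E'
from h import *
np.set_printoptions(precision=1,suppress=True)
a=cv2.imread("pics/a.png");b=cv2.imread("pics/b.png")
c1=cv2.resize(a[150:310,190:430],None,fx=3,fy=3,interpolation=3)[:, :720]
c2=cv2.resize(b[145:245,230:430],None,fx=4,fy=4,interpolation=3)
cv2.imwrite("pics/c1.png",c1);cv2.imwrite("pics/c2.png",c2)
K,R,t=cam("top")
def ray(p,z):
    d=R.T@np.linalg.solve(K,[p[0],p[1],1]);o=-R.T@t;return (o+d*(z-o[2])/d[2])[:2]
viewer.read_camera("top")
for n,z in(("bin",60),("press",16)):
    for d in viewer.silhouettes(n,"top")[:4]:
        ys,xs=np.nonzero(d["mask"]); P=np.array([ray((x,y),z) for x,y in zip(xs,ys)],np.float32)
        print(n,d["confidence"],cv2.minAreaRect(P))
E
```

```text
bin 0.91 ((365.0972595214844, 110.10820007324219), (125.01453399658203, 165.0667724609375), 75.10782623291016)
bin 0.87 ((541.6017456054688, 506.92254638671875), (158.8230743408203, 134.96145629882812), 0.743109941482544)
bin 0.66 ((476.3833312988281, 311.7317199707031), (128.05702209472656, 159.88937377929688), 83.38699340820312)
press 0.92 ((611.3441772460938, -131.2635040283203), (360.8122253417969, 205.86936950683594), 81.43477630615234)
press 0.68 ((670.7472534179688, 54.74272155761719), (7.948812007904053, 31.9610538482666), 89.6965560913086)
press 0.22 ((546.1483154296875, -192.03558349609375), (216.85980224609375, 104.11203002929688), 37.90980911254883)
```

View pics/c1.png

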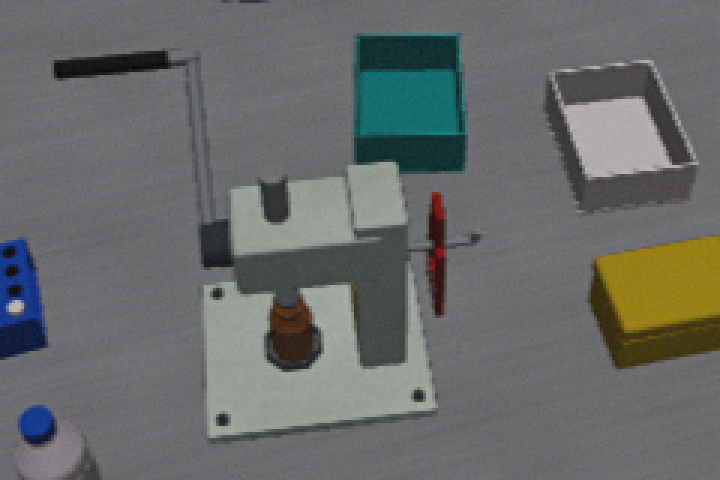

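View pics/c2.png

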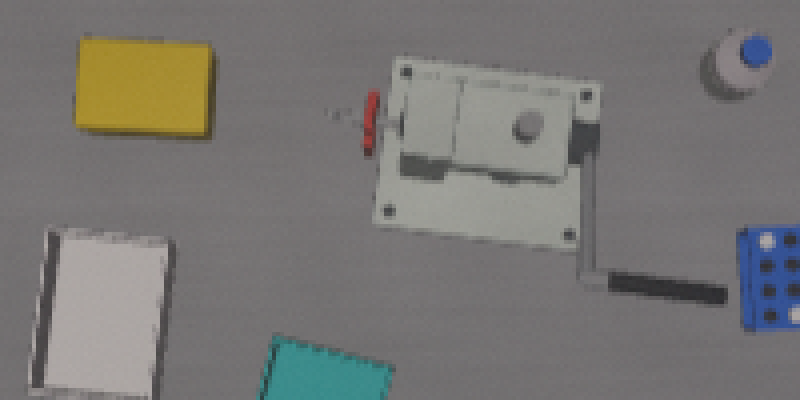

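The close crop confirms the red tag (c1 (437,250)) on the bar whose upturned tip is at c1 (476,238). The white bin is at c1 (620,135) and the black lever grip at c1 (110,65), with its arm at the press-side end. Now the yaws from the corner pixels in c2, and two-view heights.

```bash
cat > m.py <<'E'
from h import *
from scipy.spatial.transform import Rotation as Ro
np.set_printoptions(precision=2,suppress=True)
K,R,t=cam("top")
def ray(p,z):
    d=R.T@np.linalg.solve(K,[230+p[0]/4,145+p[1]/4,1]);o=-R.T@t;return (o+d*(z-o[2])/d[2])[:2]
def top(p): return np.array([230+p[0]/4,145+p[1]/4])
def sc(p): return np.array([190+p[0]/3,150+p[1]/3])
UL,UR,LL,LR=[ray(p,16) for p in((395,57),(602,83),(375,222),(575,248))]
print("base centre",(UL+UR+LL+LR)/4,"sizes",[np.linalg.norm(v) for v in(UL-UR,LL-LR,UL-LL,UR-LR)])
print("yaws",[np.degrees(np.arctan2(-v[0],v[1])) for v in(UL-UR,LL-LR)],[np.degrees(np.arctan2(v[1],v[0])) for v in(UL-LL,UR-LR)])
B=[ray(p,60) for p in((48,228),(175,240),(155,398),(33,390))]
print("bin",B,sum(B)/4,[np.degrees(np.arctan2(v[1],v[0])) for v in(B[0]-B[3],B[1]-B[2])])
print("tag top 2view",tri(top((372,124)),"top",sc((437,194)),"scene"))
print("hook tip",tri(top((336,115)),"top",sc((476,237)),"scene"))
print("grip ends",tri(top((612,281)),"top",sc((166,60)),"scene"),tri(top((726,296)),"top",sc((56,69)),"scene"))
for n in("tag_grip","lever_grip","hook","bin"):
    p={}
    for c in("top","scene"):
        viewer.read_camera(c); r=pin(n,c,3)
        if n=="bin": r=[q for q in r if abs(q[0][1]-312)<30]
        p[c]=r[0] if r else None
    if all(v is not None for v in p.values()): print(n,p["top"][0],p["scene"][0],"tri",tri(p["top"][1],"top",p["scene"][1],"scene"))
o=robot.observe(); print({k:o[k] for k in("t","tcp_pos","tcp_rot","contact_force","grip_width")})
print(Ro.from_rotvec(o["tcp_rot"]).as_matrix())
E
python3 m.py
```

```text
base centre [633.84 -62.8 ] sizes [np.float64(207.3311349665704), np.float64(199.33793321234157), np.float64(165.7144331180022), np.float64(166.47470374361103)]
yaws [np.float64(-7.582844356090045), np.float64(-7.761162082838866)] [np.float64(-7.207711090014584), np.float64(-9.961471328559712)]
bin [array([558.48, 362.61]), array([546.2 , 240.33]), array([395.  , 259.27]), array([403.26, 376.11])] [475.74 309.58] [np.float64(-4.971809219366691), np.float64(-7.140252716145409)]
tag top 2view [639.52  51.94 205.62]
hook tip [654.6   84.78 152.97]
grip ends [ 498.93 -145.26  286.25] [ 486.16 -236.57  288.2 ]
tag_grip [645.84  53.68 191.54] [649.11  50.96 190.58] tri [646.26  52.88 186.57]
lever_grip [ 495.84 -187.47  291.06] [ 495.74 -193.82  288.12] tri [ 495.69 -191.05  287.4 ]
hook [651.44  57.61 157.7 ] [654.27  53.55 154.36] tri [651.94  56.12 150.6 ]
bin [475.79 312.66   2.2 ] [475.29 318.46   4.53] tri [476.81 314.41   7.18]
{'t': 2.55, 'tcp_pos': array([178.31, 625.06, 214.61]), 'tcp_rot': array([ 0.44,  3.11, -0.  ]), 'contact_force': array([-0.32,  0.39, -0.15]), 'grip_width': 1.0022915021357048}
[[-0.96  0.27  0.  ]
 [ 0.27  0.96 -0.  ]
 [-0.    0.   -1.  ]]
```

```bash
cat >> h.py <<'E'
from scipy.spatial.transform import Rotation as Ro
yw=-0.135; px=np.array([np.cos(yw),np.sin(yw),0]); py=np.array([-np.sin(yw),np.cos(yw),0])
bw=-0.105; bx=np.array([np.cos(bw),np.sin(bw),0]); by=np.array([-np.sin(bw),np.cos(bw),0])
Z=np.array([0,0,1.])
def rv(y,z): return Ro.from_matrix(np.c_[np.cross(y,z),y,z]).as_rotvec()
TG=np.array([649.5,54.5,0]); BC=np.array([476,312.,0])
E
python3 - <<'E'
from h import *
np.set_printoptions(precision=2,suppress=True)
for s in(1,-1): print("tag",s,kin.ik(TG+174*Z,rv(s*px,-Z)),kin.ik(TG+300*Z,rv(s*px,-Z)))
for T in(.6,.8):
    d=np.sin(T)*bx-np.cos(T)*Z
    for s in(1,-1): print("bin",T,s,kin.ik(BC+62*bx+12*Z-100*d,rv(s*by,d)))
for s in(1,-1):
    for y in(px,py): print("lever",kin.ik([495,-190,300],rv(s*y,-Z)),kin.ik([460,-185,140],rv(s*y,-Z)))
E
```

```text
tag 1 [-0.59  0.57  0.65  1.67 -0.39  1.04  0.05] [-0.61  0.45  0.68  1.54 -0.29  1.26 -0.03]
tag -1 [-0.15  0.51  0.02  1.64 -0.01  1.    2.88] [ 0.63  0.79 -1.32  1.45  0.76  1.49  2.32]
bin 0.6 1 [-1.32  0.46  0.49  2.24  1.09  0.33 -0.46]
bin 0.6 -1 [-1.77  0.72  1.11  2.26 -0.74  0.19 -1.87]
bin 0.8 1 [-1.53  0.58  0.57  2.33  1.63  0.43 -1.19]
bin 0.8 -1 [-1.77  0.72  0.88  2.34  1.67  0.21  1.85]
lever [-0.62  0.28  1.12  1.84 -0.27  1.19  0.46] [-0.38  0.4   0.86  2.08 -0.41  0.83  0.58]
lever [-0.56  0.25  1.04  1.84 -0.24  1.18  1.99] [-0.31  0.37  0.76  2.08 -0.35  0.82  2.09]
lever [-0.75  0.42  1.38  1.85 -0.43  1.24 -2.51] [-0.67  0.7   1.35  2.09 -0.82  1.05 -2.16]
lever [-0.73  0.38  1.32  1.85 -0.39  1.22 -0.99] [-0.43  0.42  0.93  2.08 -0.45  0.85 -0.95]
```

```bash
python3 - <<'E'
from h import *
np.set_printoptions(precision=2,suppress=True)
robot.movep(TG+290*Z,rv(px,-Z)); print(robot.observe()["t"],robot.observe()["tcp_pos"])
grip(0.65,15)
robot.servo_line(TG+215*Z,150)
shot("scene","d"); im=cv2.imread("pics/d.png"); cv2.imwrite("pics/d1.png",cv2.resize(im[150:290,230:410],None,fx=4,fy=4))
print(pin("tag_grip","scene",1))
o=robot.observe();print(o["t"],o["tcp_pos"],o["contact_force"])
E
```

```text
5.1833 [649.35  56.01 289.72]
[(array([644.33,  52.83, 192.71]), array([335.16, 219.23]), 0.54)]
6.5667 [650.37  54.32 216.4 ] [-0.4   0.17  0.8 ]
```

View pics/d1.png

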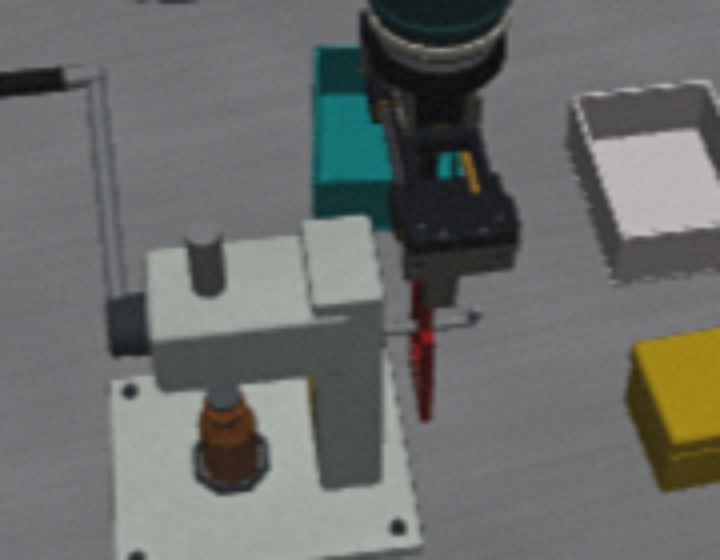

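```bash
python3 - <<'E'
from h import *
np.set_printoptions(precision=1,suppress=True)
c=lambda X:(proj(X,"scene")-[230,150])*4
t=robot.observe()["tcp_pos"]
print("front tip expected",c(t+30*px),c(t+39*px),"seen ~(437,305)")
for dy in(-8,-4,0,4): print(dy,"tag tab edge z200",c(TG+15*px+dy*py+203*Z),"low z74",c(TG+25*px+dy*py+74*Z))
viewer.read_camera("top");im=shot("top","e");cv2.imwrite("pics/e1.png",cv2.resize(im[150:220,290:380,::-1],None,fx=8,fy=8))
print(proj(t,"top")-[290,150])
E
```

```text
front tip expected [434.7 296.9] [437.2 308.4] seen ~(437,305)
-8 tag tab edge z200 [417.3 291.9] low z74 [415.8 420.7]
-4 tag tab edge z200 [423.6 291.2] low z74 [421.5 420. ]
0 tag tab edge z200 [429.9 290.5] low z74 [427.3 419.3]
4 tag tab edge z200 [436.1 289.8] low z74 [433.  418.6]
[31.3 22.2]
```

View pics/e1.png

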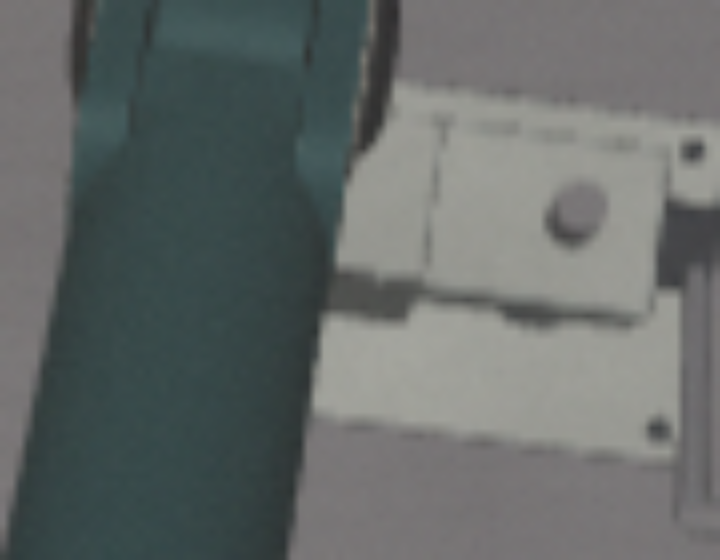

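The scene crop shows the tab's top at d1 (417,285), left of the front finger at (438,300). So the tag leans slightly and its tab sits about 5 mm towards -y of my grasp line. I shift by that, then grasp and lift.

```bash
python3 - <<'E'
from h import *
np.set_printoptions(precision=2,suppress=True)
G=TG-5*py
robot.servo_line(G+215*Z,100); robot.servo_line(G+175*Z,80)
grip(0.0,25); o=robot.observe(); print(o["t"],o["tcp_pos"],o["grip_width"]*92,o["grip_force"],o["contact_force"])
robot.servo_line(G+196*Z,60); o=robot.observe(); print(o["contact_force"],o["grip_width"]*92)
shot("scene","f"); im=cv2.imread("pics/f.png"); cv2.imwrite("pics/f1.png",cv2.resize(im[170:270,290:390],None,fx=5,fy=5))
E
```

```text
8.1167 [649.05  49.61 175.35] 29.89021308071386 24.776770770549774 [0.46 0.73 0.99]
[ 1.02 -0.11 -1.5 ] 29.881545974579943
```

View pics/f1.png

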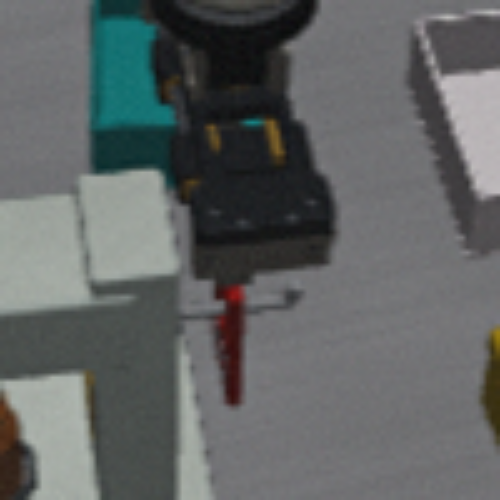

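The tag is held (29.9 mm tab), lifted, and the bar passes through the window near f1 (230,310). Next I slide it off.

```bash
python3 - <<'E'
from h import *
np.set_printoptions(precision=2,suppress=True)
G=TG-5*py
for d in(20,40,70):
    robot.servo_line(G+d*py+196*Z,80); o=robot.observe(); print(d,o["tcp_pos"],o["contact_force"],o["grip_width"]*92)
    if np.linalg.norm(o["contact_force"])>6: print("stop"); break
else:
    robot.servo_line(G+85*py+250*Z,150)
    d=-Z; 
    robot.movep(BC+30*bx+250*Z,rv(by,-Z)); o=robot.observe(); print(o["t"],o["joints"],o["grip_width"]*92)
    for T in(.5,.6,.7,.8):
        d=np.sin(T)*bx-np.cos(T)*Z; print(T,kin.ik(BC+62*bx+12*Z-100*d,rv(by,d)),kin.ik(BC+62*bx+90*Z-100*d,rv(by,d)))
E
```

```text
20 [651.45  70.52 195.65] [-0.12  0.07 -0.8 ] 29.567222314247687
40 [654.15  90.11 195.83] [ 0.14 -0.32 -1.06] 29.793008389536382
70 [658.15 119.38 195.8 ] [ 0.14 -0.19 -0.4 ] 30.153192280502164
11.5167 [-0.83  0.34  0.29  1.73 -0.11  1.09  0.95] 29.83191025189166
0.5 [-1.33  0.45  0.58  2.18  0.54  0.31  0.14] [-1.25  0.28  0.46  2.13  0.57  0.52  0.18]
0.6 [-1.53  0.52  0.74  2.25  0.8   0.22 -0.2 ] [-1.39  0.29  0.55  2.2   0.82  0.48 -0.12]
0.7 [-1.68  0.62  0.85  2.3   1.23  0.18 -0.74] [-1.47  0.32  0.56  2.26  1.1   0.49 -0.46]
0.8 [-1.75  0.7   0.85  2.34  1.66  0.24 -1.27] [-1.63  0.39  0.68  2.32  1.31  0.49 -0.75]
```

```bash
python3 - <<'E'
from h import *
np.set_printoptions(precision=2,suppress=True)
T=.6; d=np.sin(T)*bx-np.cos(T)*Z; r=rv(by,d)
robot.movep(BC+58*bx+95*Z-100*d,r); o=robot.observe(); print(o["t"],o["tcp_pos"])
robot.servo_line(BC+58*bx+14*Z-101*d,100); o=robot.observe(); print(o["t"],o["tcp_pos"],o["contact_force"],o["grip_width"]*92)
grip(0.55); 
p=o["tcp_pos"]; robot.servo_line(p-90*d+30*Z,120)
shot("scene","g"); im=cv2.imread("pics/g.png"); cv2.imwrite("pics/g1.png",cv2.resize(im[150:290,260:440],None,fx=4,fy=4))
print(robot.observe()["t"],pin("tag","scene",2))
E
```

```text
12.525 [478.75 311.45 178.11]
13.475 [477.35 312.05  97.73] [-0.1  -0.68 -0.5 ] 30.002766723973146
15.1333 [(array([531.14, 311.73,   8.67]), array([400.09, 211.88]), 0.5), (array([628.84, -79.34, 100.19]), array([286.12, 246.94]), 0.38)]
```

View pics/g1.png

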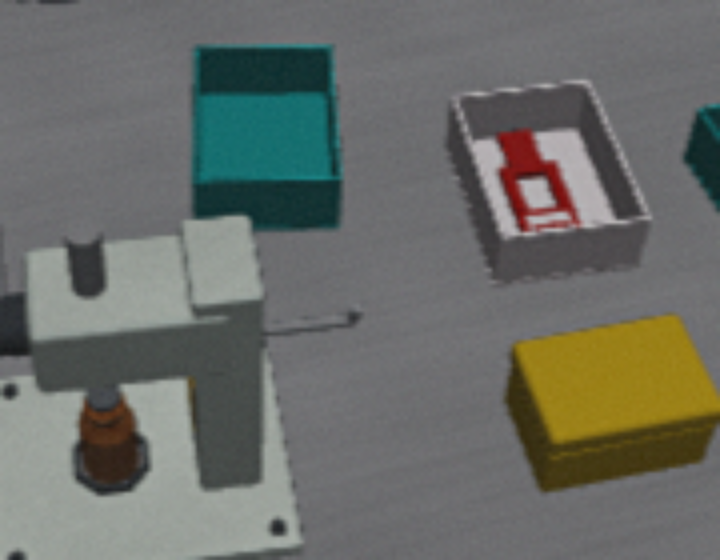

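The tag lies flat in the white bin at g1 (535,180) and the hook is empty. Now the lever: I push its grip down from above with shut fingers, following the arc.

```bash
cat >> h.py <<'E'
GR=np.array([494.5,-190.5,0]); H=GR+160*np.cos(.7)*px+185*Z
def lp(q,c=8): return H-160*np.cos(.7-q)*px+(160*np.sin(.7-q)+c)*Z
LR=rv(px,-Z)
def st(tag=""):
    o=robot.observe(); f=o["contact_force"]; p=o["tcp_pos"]
    print(tag,"t%.2f"%o["t"],"z%.1f"%p[2],np.round(f,1),flush=True); return f[2]
E
python3 - <<'E'
from h import *
p=robot.observe()["tcp_pos"]; robot.servo_line([p[0]-0,p[1],300],150)
grip(0.0,20)
robot.movep(lp(0,55),LR); st("above")
o=robot.observe(); print(o["joints"],o["tcp_pos"],lp(0,55),o["grip_width"])
robot.servo_line(lp(0,15),100); robot.hold(.1); b=st("near")
for c in(10,8,6,4,2,0):
    robot.servo_line(lp(0,c),20); 
    if st(c)-b>1.5: break
shot("scene","i"); im=cv2.imread("pics/i.png"); cv2.imwrite("pics/i1.png",cv2.resize(im[130:280,180:330],None,fx=4,fy=4))
E
```

```text
above t18.69 z342.6 [ 0.3  0.7 -0.1]
[-0.64021098  0.22491894  1.1244961   1.78378728 -0.21244899  1.26685644
  0.40683108] [ 494.84981298 -188.93711183  342.64818826] [ 494.5        -190.5         343.07482996] 0.0018252417392663285
near t19.34 z303.7 [ 0.1 -0.3  0. ]
10 t19.74 z298.0 [-0.5  0.3  0.8]
8 t19.99 z296.4 [-0.4  0.4  2.8]
```

View pics/i1.png

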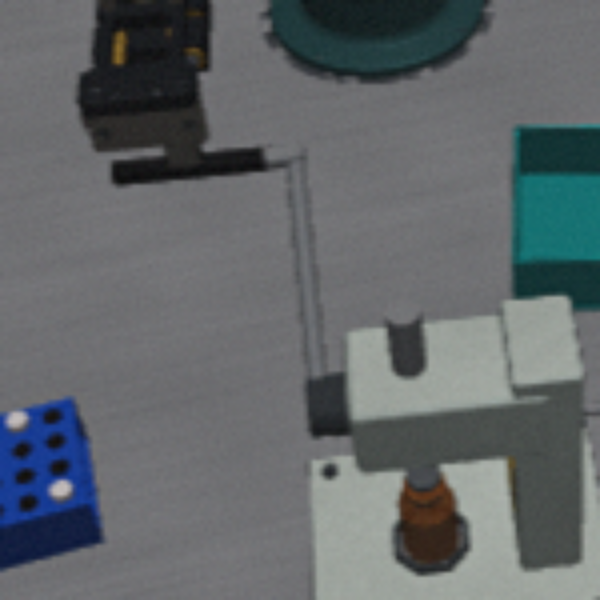

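The shut fingers sit on the middle of the grip (i1 (190,160)), with contact at the expected height. Pulling down now with force feedback.

```bash
cat > down.py <<'E'
from h import *
q=0; F=[]
while q<1.1:
    q+=.05 if q<.34 else .02
    robot.servo_line(lp(q,8),40 if q<.36 else 25)
    f=st("q%.2f"%q); F.append(f)
    if f>9: break
robot.hold(.15); st("end"); open("q","w").write(str(q))
E
python3 down.py
```

```text
q0.05 t20.39 z290.0 [-3.1  0.6  5.2]
q0.10 t20.74 z283.5 [-4.2  0.7  6.9]
q0.15 t21.09 z276.7 [-5.   0.4  7.4]
q0.20 t21.44 z269.8 [-4.7  0.9  5.9]
q0.25 t21.79 z262.8 [-4.6 -1.1  5.4]
q0.30 t22.14 z255.6 [-3.8 -0.9  5.3]
q0.35 t22.49 z248.2 [-2.6  0.1  4.4]
q0.37 t22.77 z245.1 [-2.  -0.9  4. ]
q0.39 t23.04 z242.0 [-2.5 -1.   4. ]
q0.41 t23.32 z238.9 [-2.8 -1.1  3.9]
q0.43 t23.59 z235.7 [-3.3 -0.5  4.2]
q0.45 t23.87 z232.6 [-2.  -0.3  3.5]
q0.47 t24.14 z229.5 [-2.2 -1.4  3.7]
q0.49 t24.42 z226.4 [-1.8 -0.1  4.3]
q0.51 t24.69 z223.3 [-2.3 -0.3  3.3]
q0.53 t24.97 z220.1 [-2.4 -0.1  3.5]
q0.55 t25.24 z216.9 [-2.4 -0.8  4.5]
q0.57 t25.52 z213.7 [-1.9  0.2  3.5]
q0.59 t25.79 z210.5 [-2.1  0.9  4.6]
q0.61 t26.07 z207.4 [-1.2 -1.   4.5]
q0.63 t26.34 z204.2 [-1.8 -0.7  3.9]
q0.65 t26.62 z201.0 [-2.2  0.1  3.2]
q0.67 t26.89 z197.8 [-1.5  0.5  3.3]
q0.69 t27.17 z194.6 [-2.  -0.6  3.6]
q0.71 t27.44 z191.3 [-1.7 -0.5  3.6]
q0.73 t27.72 z188.1 [-2.5 -0.4  3.2]
q0.75 t27.99 z185.0 [-1.9 -0.3  5.8]
q0.77 t28.27 z181.8 [-2.7 -0.   6.1]
q0.79 t28.54 z178.5 [-3.   0.   6.3]
q0.81 t28.82 z175.3 [-4.1  0.1  6.2]
q0.83 t29.09 z172.1 [-4.2 -0.3  5.7]
q0.85 t29.37 z168.9 [-3.3  0.4  6.1]
q0.87 t29.64 z165.7 [-4.4 -0.5  6.5]
q0.89 t29.92 z162.9 [-6.2  0.8 12.1]
end t30.07 z163.0 [-5.4  0.7 11.4]
```

Free pull was about 3.5 N and sliding about 6.2 N, and it jumped to 12 N: the stopper is home. I go a little further into the nose spring, hold, and check the picture.

```bash
python3 - <<'E'
from h import *
q=.89
while q<.97:
    q+=.01; robot.servo_line(lp(q),15); f=st("q%.2f"%q)
    if f>14: break
robot.hold(.2)
for i in range(6): robot.hold(.25); st("hold")
open("q","w").write(str(q))
shot("scene","j"); im=cv2.imread("pics/j.png"); cv2.imwrite("pics/j1.png",cv2.resize(im[150:290,200:340],None,fx=4,fy=4))
E
```

```text
q0.90 t30.32 z161.4 [-6.9  0.7 11.4]
q0.91 t30.58 z159.8 [-6.1  0.8 12.2]
q0.92 t30.84 z158.2 [-6.3  1.6 12.7]
q0.93 t31.10 z156.7 [-6.5  1.2 13.1]
q0.94 t31.36 z155.1 [-7.2  0.8 11.9]
q0.95 t31.62 z153.5 [-7.  2. 13.]
q0.96 t31.88 z152.0 [-7.3  0.7 12.3]
q0.97 t32.13 z150.4 [-8.   1.1 12.9]
hold t32.58 z150.4 [-7.6  0.6 13.2]
hold t32.83 z150.4 [-7.8  1.6 12.9]
hold t33.08 z150.5 [-7.9  1.8 12.9]
hold t33.33 z150.5 [-7.   1.7 13.3]
hold t33.58 z150.4 [-7.9  0.5 13.4]
hold t33.83 z150.5 [-8.2  1.9 13.5]
```

View pics/j1.png

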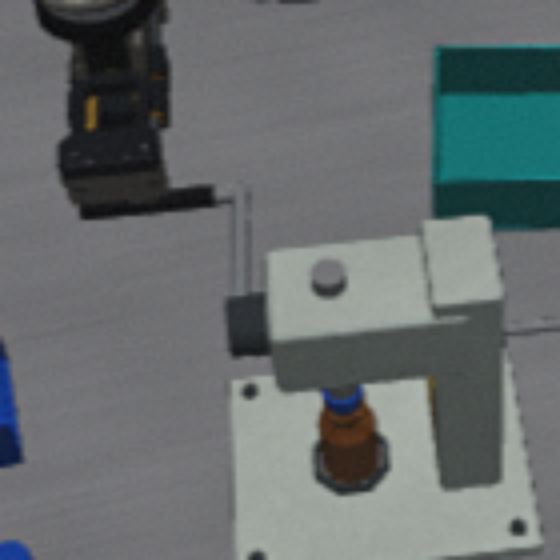

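The lever is down with the blue nose bearing on the stopper (j1 (343,400)), held 1.7 s at a steady ~13 N. Easing back up now.

```bash
python3 - <<'E'
from h import *
q=.97
while q>0:
    q=max(0,q-.03); robot.servo_line(lp(q),25); 
    if round(q*100)%9<3: st("q%.2f"%q)
for c in(9,10,11,12,13): robot.servo_line(lp(0,c),15); st(c)
robot.servo_line(lp(0,70),80); robot.hold(.3); st("clear")
shot("scene","k"); im=cv2.imread("pics/k.png"); cv2.imwrite("pics/k1.png",cv2.resize(im[140:300,190:430],None,fx=3,fy=3))
for n in("lever_grip","vial","stopper_top","tag","rack"): print(n,pin(n,"scene",2))
E
```

```text
q0.91 t34.57 z159.9 [-6.5  1.5 12. ]
q0.82 t35.59 z174.0 [-3.  -0.3  3.8]
q0.73 t36.62 z188.5 [ 2.1 -0.1  4.5]
q0.64 t37.64 z202.6 [ 2.4 -0.1  3.3]
q0.55 t38.67 z217.0 [ 0.  -0.   3.8]
q0.46 t39.69 z231.1 [ 0.3 -0.3  3.2]
q0.37 t40.72 z245.0 [ 0.5 -0.2  2.9]
q0.28 t41.74 z258.4 [ 0.9 -0.1  3.1]
q0.19 t42.77 z271.2 [1.5 0.5 3.2]
q0.10 t43.79 z283.5 [0.6 0.5 3.1]
q0.01 t44.82 z295.0 [ 0.9 -0.6  2.5]
q0.00 t45.07 z296.1 [1.1 0.2 2.6]
9 t45.32 z296.6 [-1.  -0.1  0. ]
10 t45.57 z298.0 [-0.2 -0.8 -0.1]
11 t45.82 z299.1 [ 0.5 -0.1 -0. ]
12 t46.07 z300.1 [-0.5 -0.4  0.4]
13 t46.32 z301.1 [-0.5 -0.   0.1]
clear t47.48 z357.8 [ 0.6 -0.8  0.4]
lever_grip [(array([ 497.63018209, -191.03177409,  286.29922643]), array([226.68585757, 173.11052391]), 0.75)]
vial [(array([631.70155414, -81.08146507,  15.40270238]), array([287.81977216, 264.99709099]), 0.87), (array([ 510.38876125, -412.92577841,    1.45967598]), array([169.07164707, 260.08434661]), 0.46)]
stopper_top [(array([ 714.94176753, -308.45675195,    1.448284  ]), array([211.00925174, 313.99341803]), 0.45), (array([635.51518225, -81.7525247 ,  98.28108267]), array([285.82394612, 249.51036731]), 0.37)]
tag [(array([530.29475004, 306.77783451,   9.85438638]), array([398.61443217, 211.77099207]), 0.62)]
rack [(array([ 5.10125084e+02, -4.12442338e+02,  4.51330792e-01]), array([169.33957363, 260.16273529]), 0.78), (array([ 714.79066294, -309.55855396,    1.1777295 ]), array([210.60450282, 314.0950724 ]), 0.52)]
```

View pics/k1.png

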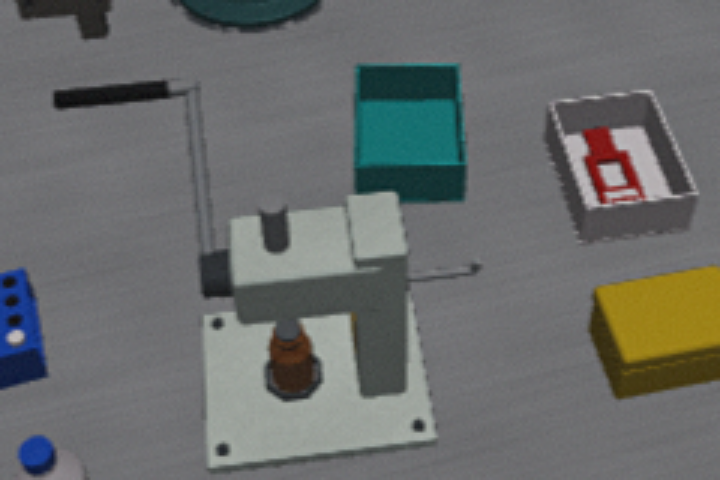

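The lever is back at rest (k1 (110,95)), the vial is in its nest (290,370), the tag is in the white bin (612,165), and the robot is clear. The stopper top reads about 5 mm lower than before.

```bash
python3 -c "
from h import *
print(robot.job_done())"
```

```text
the job is handed in; nothing more can be done
None
```

I handed the job in at about 47 s: the tag is in the white bin, the stopper felt home and was held about 1.7 s at about 13 N on the grip, and the lever was eased back to rest; the judge's verdict was not shown.

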